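# Zero the comparator on the master bar, then gauge the injector clamp bar

### The job

With the master bar already under the comparator, take the comparator head by its top knob and lower it until the dial stands on zero on the master, let go, then draw the master bar out and lay it flat in the empty tray. Without disturbing the setting, slide the clamp bar under the sprung plunger without ramming it, press it home against the back stop with a gentle push of about 10 newtons (never above 20), and leave it there so that the dial shows how much it differs from the master. Leave the loose pieces on the bench alone.

Things in the scene. Friction and masses are not known exactly. Their poses are not given: they have to be found in the camera images.
- stand: comparator stand, fixed: dark steel base plate 220 x 90 x 12 mm (x from -115 to +105 mm). Origin on the bench right under the plunger axis; z up. Bars slide along its +x on the plate top (12 mm above the bench) to the back stop. A round column (24 mm across, top 162 mm above the bench) stands at x = +76 mm. The dial looks to -y and upward.
- guide_mouth (a point): on the plate top at the mouth of the guides, x = -59 mm in the stand's frame, same axes. From here two low rails (8 mm high) narrow down to 27 mm apart at x = -40 mm and run on parallel to x = +30 mm.
- head: comparator head on the column: dark blue block, 46 x 36 x 36 mm over the plate, dial in front and sprung plunger below, knob on top. Origin in the block's middle, axes as the stand. Slides straight up and down by hand over 45 mm (highest: origin 118 mm above the bench) and stays where it is left: friction about 12 N. Starts in its upper 12 mm.
- plunger (a joint): how far the sprung plunger is pushed up, in m: 0 hanging free, 0.012 at its end. The dial's zero (long black tick) is 0.005; the needle turns clockwise as it is pressed, one short tick (0.35 rad) per mm. Spring: 1.1 N at first touch, then 0.45 N more per mm. Round tip 10 mm across. On the clamp bar the dial will stand about 2.5 mm past zero.
- plunger_axis (a point): on the plate top, straight under the plunger tip; axes as the stand. How high the gauge is clamped in the head differs from run to run and is not measured, so the height at which the tip first touches must be found: it starts 6 to 26 mm above the master bar.
- master: master bar: plain smooth steel-coloured bar 140 x 22 mm, 24 mm high, 0.22 kg. Origin in the middle of its underside, x along the bar to its nose, z up. The last 22 mm at the nose slope down by 11 mm. Starts between the rails under the plunger, its nose 2 to 8 mm short of the stop. Can be gripped across its width near the tail (x about -50 mm).
- clamp: injector clamp bar, the part: same form, 140 x 22 mm, but 26.5 mm high, 0.18 to 0.29 kg, with two dark round 15 mm bores (look only) in its top. Origin in the middle of its underside, x along the bar to its sloping nose (last 22 mm slope down by 11 mm), z up. Starts flat in one tray. Can be gripped across its width near the tail (x about -50 mm).
- stop_foot (a point): foot of the back stop's face, on the plate top, at x = +40 mm, y = 0, z = 12 mm in the stand's frame; same axes. The stop is a rigid steel block 34 mm wide, from 12 to 26 mm above the bench. Sliding the clamp bar in under the plunger already takes a push of 4 to 12 N; at the stop the push rises further.
- stop: the rigid back stop block 12 x 34 x 14 mm; origin at the middle of its face towards the bars, 7 mm above the plate top; same axes as the stand
- master_nose (a point): middle of the lower edge of the master bar's nose face (x = +70 mm on the bar); same axes as the bar
- clamp_nose (a point): middle of the lower edge of the clamp bar's nose face (x = +70 mm on the bar); same axes as the bar
- tray_a: shallow grey tray, fixed, 184 x 98 mm, long side along its x; floor 5 mm above the bench, rim 9 mm above the bench. Origin under its middle on the bench surface. The clamp bar starts in this tray.
- tray_b: equal shallow grey tray, fixed, empty at the start: the master bar goes here. Floor 5 mm above the bench, rim 9 mm. Origin under its middle on the bench surface, long side along its x.
- head_knob (a point): middle of the top face of the comparator head's knob: an upright aluminium cylinder 22 mm across that stands 38 mm free above the head block. It stands straight above the plunger.
- sleeve_a: bystander: small steel sleeve, 24 mm across, 26 mm high, standing on the bench; origin under its middle
- sleeve_b: bystander: another steel sleeve of the same form
- nozzle: bystander: stepped aluminium nozzle holder, 34 mm across, 50 mm high; origin under its middle
Mind the look-alikes: they are no part of the job. Leave any yellow look-alike of the tray_b alone.

How it is judged (in metres and radians):
On the way, in this order (a step that is already met when the one before it is completed fails the run):
1. the head is let go with the dial on zero (plunger within 1 mm of 5 mm) on the master bar, which lies under the plunger (value of joint plunger between 0.004 and 0.006 m and contact force between the fingers and head below 0.1 N and contact force between head and master above 0.5 N and x of master_nose in the frame of stop_foot above -0.012 m), for 0.3 s.
2. the master bar lies flat in the empty tray, let go (contact force between master and tray_b above 0.5 N and angle between master's own z axis and vertical below 0.05 rad and contact force between the fingers and master below 0.1 N and z of master in the frame of tray_b below 0.007 m), for 0.2 s.
3. the clamp bar is pressed home on the stop with more than 4 N, under the plunger (contact force between clamp and stop above 4 N and contact force between head and clamp above 0.5 N and x of clamp_nose in the frame of stop_foot above -0.0015 m), for 0.1 s.
At the end, for the whole second after the job is handed in: The clamp bar rests flat on the stand's plate, its nose within 2 mm of the stop and in line with the guides (0.08 rad), under the plunger, whose reading is 6 to 9 mm (1 to 4 mm past zero, so the setting was kept); the master bar lies flat in the tray that was empty; all is at rest (x of clamp_nose in the frame of stop_foot above -0.002 m and z of clamp_nose in the frame of stop_foot below 0.0015 m and angle between clamp's own z axis and vertical below 0.03 rad and angle between the x axis of clamp and the x axis of stand, either way round below 0.08 rad and contact force between head and clamp above 0.5 N and value of joint plunger between 0.006 and 0.009 m and linear speed of each of clamp, master below 0.01 m/s and contact force between master and tray_b above 0.5 N and angle between master's own z axis and vertical below 0.05 rad and z of master in the frame of tray_b below 0.007 m); the robot touches nothing.
It fails at once if a bar pushed against the stop with more than 20 N (contact force between any of clamp, master and stop above 20 N).
It fails at once if a bar and the plunger or head pressed together with more than 15 N (plunger struck or run to its end) (contact force between head and clamp above 15 N or contact force between head and master above 15 N).
It fails at once if a bystander knocked or moved by more than 20 mm (distance of any of sleeve_a, sleeve_b, nozzle from where it was at the start of the episode above 0.02 m).
It also fails if it takes over 72 s, if anything falls off the work surface, if the arm or the gripper's body presses on something with over 40 N, if the wrist force passes 120 N, or if a joint passes its speed limit or range.

### The arm

A 6-joint arm with a two-finger parallel gripper is mounted at the origin on the work surface. World frame = base frame: x ahead of the robot, y to its left, z up, the work surface at z = 0. Lengths are in mm, angles in rad, forces in N, time in s.
With the tool pointing down it reaches from about 400 to 925 mm from the base axis. Payload 12.5 kg.
Tool frame: the origin (TCP) lies at the very end of the fingers, on their centre line; the grasp point (between the pads) lies env.grip_point_offset behind it (env.grip_point_offset is the distance from the TCP to the grasp point, in mm); y points along the fingers, z is the direction in which the jaws open and shut, and the axes are right-handed (so a half turn about y gives the same grasp; the last joint's range is limited). The gripper opens to 95 mm and grips with 3 to 60 N. Pads are 20 mm wide; open, the fingers measure 119 mm over their backs; the gripper's body (75 mm by 180 mm) begins 59 mm behind the grasp point.
Start: joints at [1.075, 0.491, 1.559, -0, 1.092, -0.106], TCP at [237.488, 578.143, 188.961] pointing down, gripper open.
Joint ranges: [-3.1, 3.1], [-0.84, 2.19], [0.05, 2.79], [-1.13, 4.28], [0.06, 2.93], [-2.69, 2.69]. Speed limits (rad/s): [2.22, 2.22, 2.79, 3.14, 3.14, 3.14].

### API

Orientations are given as [roll, pitch, yaw] about the fixed x, y, z axes, in that order (R = Rz(yaw) Ry(pitch) Rx(roll)).
In Python, from cell import readout, read_camera, env, nets gives the robot as it stands.
- The arm moves only by the tool apply_moves, never from a script. Its argument "increments" is a list of rows, each a list of 3 entries, a list of its own where there are three numbers: the shift along the tool's x, y, z in cm, then the turn, a rotation vector about the tool's x, y, z in degrees, then the finger opening in cm, from 0 to 9.51. A call has exactly 5 rows; each row shifts and turns the pose as measured when the row begins, along the tool's axes as they then stand; what a row does not reach is not made up. A row lasts 1/8 s, in which the tool goes at most 62.5 mm and 10.7 degrees, less where a joint would pass 70% of its speed; a pose out of reach is approached as far as the arm can. A call with a gripper value outside its range is refused whole. The fingers move at their own pace and stop on an object; the grip force is fixed at half the most. Time passes only in rows, so rows that do not move let the fingers close, or fill a call up. It gives the time, the measured TCP pose, the force and the opening at its end, in the units of the state.
- readout.state(): the state, without advancing time (a new reading comes with each control period).
- read_camera(name): name is "scene" or "top"; returns a dict with "img" (420x560x3 uint8, red, green, blue), "vfov" (degrees; the focal length in pixels is half the picture's height over the tangent of half this angle, whatever the lens; pixels are square), "cx", "cy" (the principal point, pixels), "rvec" (rotation vector, rad) and "tvec" (3), from world to camera coordinates, as OpenCV has them. Camera axes: x right, y down, z forward; pixel columns grow to the right and rows downward; lengths in mm; the calibration is good to about 2 mm. A picture is of the moment at which its call begins. There is no depth.
- env.job_done(): hands the job in, once; it reports no verdict.
Trained networks look in a picture, given as the dict that the camera call returned (one of the last four; its "shot" number tells which), for a name from the list of things; names that differ only in an ending like _2 or _b are one class to them, and where a whole thing is asked for, a point or a joint stands for the part that bears it (a point fixed in the world has none). Each returns a list of dicts, best first, with "confidence" (0 to 1); they miss things now and then, are a little off and sometimes report something else, mostly with a low value. They report only what shows in the picture. A call takes as long as a camera call. They do not tell look-alikes from the thing itself.
- nets.look_for(picture, thing): "point" ([x, y, z] in mm, in the coordinates of the camera as it stood for that picture, good to about 4 mm: the middle of the surface that is visible of it).
- nets.mark_of(picture, thing): "point" ([x, y, z] in mm, in the coordinates of the camera as it stood for that picture, good to about 4 mm: a listed point, or the origin of a listed thing).
The state is a dict: "t": time; "joints": joint angles; "qvel": joint speeds; "tau": joint torques, N m; "eef_pos": TCP position; "tcp_rot": TCP orientation; "ft_force": force on the tool from outside, world axes, zero at the start; "moment": the same for the moment, N m; "opening": opening from 0.0 (shut) to 1.0 (fully open).
Only numpy, scipy, OpenCV 4.12 (cv2) and the standard library are available. Lean on these libraries where they do the work, as an engineer would, in place of code of your own. Each camera call takes 0.05 s, during which the arm holds its last target. There are 200 camera calls.

## Working session

There is one attempt and no reset: what is moved stays moved. The work goes in short steps, Python scripts to look and compute and a tool call to move; the robot and the scene stay as the last step left them, time stands still between calls to the robot, and variables do not carry over. Pictures are saved under pics/ and viewed, about 8 in all and at most 12, crops included, and the job is handed in when it is done.

Besides the shell and the picture viewer there is one more tool, called after "Call:" as name([rows], argument=value, ...), one row to a line, values as JSON. apply_moves: Moves the arm, as the interface text tells. Its arguments: {"type":"object","properties":{"increments":{"type":"array"}},"required":["increments"]}

```bash
ls; mkdir -p pics
cat > h.py <<'E'
import numpy as np, cv2
from cell import readout, read_camera, env, nets
from scipy.spatial.transform import Rotation as Ro
def toworld(p,c):
    R=cv2.Rodrigues(np.array(c["rvec"],float))[0]; return R.T@(np.array(p,float)-np.array(c["tvec"],float).ravel())
def K(c):
    f=c["img"].shape[0]/2/np.tan(np.radians(c["vfov"])/2); return np.array([[f,0,c["cx"]],[0,f,c["cy"]],[0,0,1.]])
def proj(P,c): return cv2.projectPoints(np.array(P,float).reshape(-1,1,3),np.array(c["rvec"],float),np.array(c["tvec"],float),K(c),None)[0].reshape(-1,2)
def ray(uv,z,c):
    R=cv2.Rodrigues(np.array(c["rvec"],float))[0]; C=-R.T@np.array(c["tvec"],float).ravel()
    d=R.T@np.linalg.inv(K(c))@np.array([uv[0],uv[1],1.]); return C+d*(z-C[2])/d[2]
def save(c,n): cv2.imwrite("pics/"+n,c["img"][:,:,::-1])
def marks(c,names,k=3):
    for n in names:
        for r in nets.mark_of(c,n)[:k]: print(n,round(r["confidence"],2),toworld(r["point"],c).round(1), proj(toworld(r["point"],c),c)[0].round(0))
E
python3 - <<'E'
from h import *
print(readout.state(), env.grip_point_offset)
for n in("scene","top"):
    c=read_camera(n); save(c,n+"0.png"); print(n,c["vfov"],c["cx"],c["cy"],c["img"].shape)
    marks(c,["stand","head","head_knob","master","master_nose","clamp","clamp_nose","tray_a","stop_foot","guide_mouth","plunger_axis","sleeve_a","nozzle"])
print(readout.state()["t"])
E
```

```text
pics
{'t': 0.0, 'joints': array([ 1.07541495e+00,  4.91565224e-01,  1.55945176e+00, -1.13825189e-05,
        1.09169637e+00, -1.05604538e-01]), 'qvel': array([-5.64604272e-05,  1.00259827e-03, -1.12633149e-03, -7.06057746e-04,
        2.56145808e-04,  8.09159832e-05]), 'tau': array([-1.71574270e-04, -6.12646222e+01, -2.58185863e+01,  6.92258449e-02,
        4.83020826e-02, -9.12111227e-05]), 'eef_pos': array([237.34261135, 577.8859902 , 188.35744922]), 'tcp_rot': array([-1.57191185e+00,  1.08092704e-04, -3.89771643e-01]), 'ft_force': array([ 0.25448132,  0.64958027, -0.24174475]), 'moment': array([ 0.01473612,  0.01430227, -0.03987541]), 'opening': 0.9994248540408927} 18.8
scene 45.740636391379354 273.36397019926613 209.7665659446156 (420, 560, 3)
stand 0.94 [515.7 209.4  -1.6] [360. 281.]
head 0.62 [512.6 211.5 112.6] [367. 238.]
head_knob 0.76 [512.8 210.8 170.7] [370. 214.]
master 0.76 [510.2 179.5  12.8] [346. 271.]
master_nose 0.81 [517.6 244.8  11.7] [378. 281.]
clamp 0.63 [ 619.2 -183.6    9.1] [160. 273.]
clamp_nose 0.65 [ 604.6 -116.8    5.8] [193. 276.]
tray_a 0.94 [ 444.5 
[... 857 characters left out ...]
 [514.9 250.3  14.9] [180. 205.]
master_nose 0.44 [512.2 208.2 171. ] [184. 190.]
clamp 0.73 [ 618.7 -185.     6.3] [371. 163.]
clamp_nose 0.94 [ 595.7 -115.9    6.1] [341. 172.]
clamp_nose 0.23 [515.3 252.3  14.9] [179. 205.]
tray_a 0.86 [ 619.2 -179.1    0.9] [368. 163.]
tray_a 0.79 [ 244.  -249.6    0.4] [405. 329.]
tray_a 0.77 [ 441.  -146.1    1.7] [355. 239.]
stop_foot 0.82 [512.4 248.4  14.5] [181. 206.]
guide_mouth 0.74 [502.5 151.5  13.9] [224. 211.]
plunger_axis 0.57 [510.6 209.7  14.8] [198. 207.]
plunger_axis 0.17 [505.4 154.1  13.3] [223. 209.]
sleeve_a 0.5 [681.8  -7.4  -1.3] [294. 138.]
nozzle 0.76 [687.3 140.8   4.3] [231. 134.]
nozzle 0.62 [513.8 250.3  13.8] [180. 206.]
1.4
```

Run:
```python
import cv2,numpy as np
a=cv2.imread("pics/scene0.png");b=cv2.imread("pics/top0.png")
cv2.imwrite("pics/top0c.png",cv2.resize(b[90:390,130:500],None,fx=2,fy=2,interpolation=cv2.INTER_CUBIC))
cv2.imwrite("pics/scene0c.png",cv2.resize(a[140:400,100:500],None,fx=2,fy=2,interpolation=cv2.INTER_CUBIC))
```

```text
(no output)
```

View pics/top0c.png

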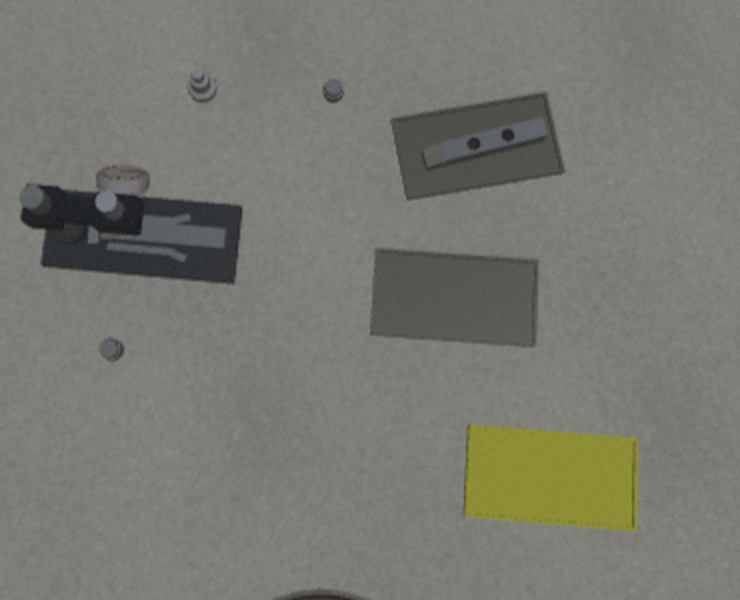

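View pics/scene0c.png

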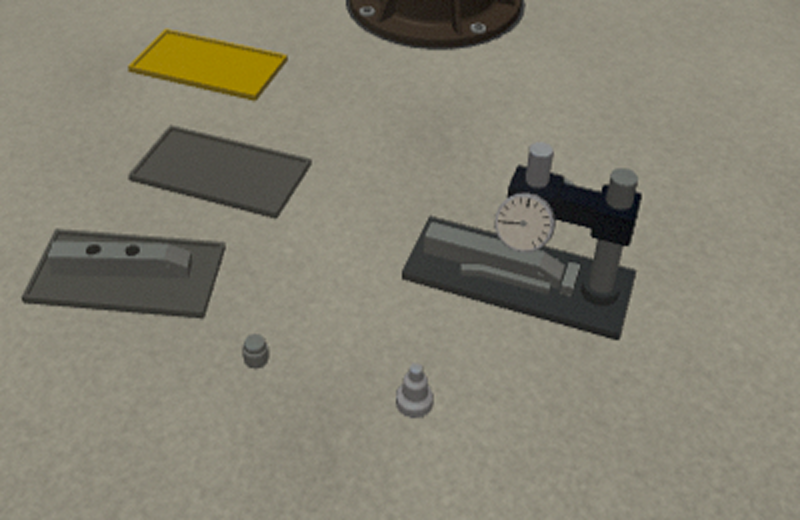

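Run:
```python
from h import *
c=read_camera("top"); s=read_camera("scene")
P=lambda u,v:(130+(u+.0)/2-.25,90+v/2-.25)
S=lambda u,v:(100+u/2-.25,140+v/2-.25)
for n,uv,z in [("clamp tail",P(547,127),31.5),("clamp break",P(444,151.5),31.5),("clamp nose top edge",P(425,160),20.5),
 ("plate -x+y",P(234,283),12),("plate -x-y",P(242,207),12),("plate +x+y",P(41,265),12),
 ("mast tail -y",P(226,228),36),("mast tail +y",P(224,247),36)]+[("tb%d"%i,P(*p),9) for i,p in enumerate([(376,250),(538,261),(534,346),(371,334)])]: print(n,ray(uv,z,c).round(1))
print("scene")
for n,uv,z in [("plate -x-y",S(403,276),12),("plate -x+y",S(431,219),12),("plate +x-y",S(620,335),12),("knobtop",S(541,149),173),
 ("mast tail -y top",S(424,234),36),("clamp tail -y",S(50,241),31.5)]+[("tb%d"%i,S(*p),9) for i,p in enumerate([(172,127),(311,160),(277,215),(131,178)])]: print(n,ray(uv,z,s).round(1))
print(c["tvec"],-cv2.Rodrigues(np.array(s["rvec"]))[0].T@np.array(s["tvec"]))
```

```text
clamp tail [ 633.6 -254.4   31.5]
clamp break [ 604.3 -137.3   31.5]
clamp nose top edge [ 597.4 -116.9   20.5]
plate -x+y [455.9  98.6  12. ]
plate -x-y [543.6  91.4  12. ]
plate +x+y [475.4 317.2  12. ]
mast tail -y [513.9 106.6  36. ]
mast tail +y [492.4 108.3  36. ]
tb0 [495.  -61.1   9. ]
tb1 [ 483.2 -243.6    9. ]
tb2 [ 387.5 -235.5    9. ]
tb3 [399.8 -55.    9. ]
scene
plate -x-y [553.7  96.8  12. ]
plate -x+y [464.6 104.5  12. ]
plate +x-y [569.3 311.7  12. ]
knobtop [515.5 211.6 173. ]
mast tail -y top [513.4 107.7  36. ]
clamp tail -y [ 626.7 -256.6   31.5]
tb0 [ 392.3 -232.3    9. ]
tb1 [404.  -51.6   9. ]
tb2 [502.3 -57.1   9. ]
tb3 [ 491.4 -237.     9. ]
[  8.31130403 488.97752597 991.50200648] [1232.26848616  255.14179128  743.90600739]
```

```bash
cat >> h.py <<'E'
def plan(xyz,yaw,n=5,N=5,s=None):
    """rows from the present pose to (xyz mm, yaw deg, tool down) in n rows, first N printed"""
    s=s or readout.state(); p=np.array(s["eef_pos"]); R=Ro.from_euler("xyz",s["tcp_rot"]); T=Ro.from_euler("xyz",[-90,0,yaw],degrees=True)
    print("t",round(s["t"],2),"pos",p.round(1),"rpy",np.degrees(s["tcp_rot"]).round(2),"F",np.round(s["ft_force"],1),"open",round(s["opening"]*95.1,1))
    d=(np.array(xyz,float)-p)/n; rv=(R.inv()*T).as_rotvec()/n
    for i in range(min(n,N)):
        print("[[%s],[%s]]"%(",".join("%.2f"%v for v in R.inv().apply(d)/10),",".join("%.1f"%v for v in np.degrees(rv)))); R=R*Ro.from_rotvec(rv)
E
python3 -c "
from h import *
plan([513.5,212,225],-94.7,9,9)"
```

```text
t 1.5 pos [237.5 578.1 189. ] rpy [-89.99  -0.   -22.33] F [-0.  -0.7 -0. ] open 95.5
[[4.38,-0.40,-2.60],[-0.0,8.0,-0.0]]
[[4.70,-0.40,-1.96],[-0.0,8.0,-0.0]]
[[4.93,-0.40,-1.28],[-0.0,8.0,-0.0]]
[[5.06,-0.40,-0.58],[-0.0,8.0,-0.0]]
[[5.09,-0.40,0.13],[-0.0,8.0,-0.0]]
[[5.02,-0.40,0.85],[-0.0,8.0,-0.0]]
[[4.86,-0.40,1.54],[-0.0,8.0,-0.0]]
[[4.59,-0.40,2.20],[-0.0,8.0,-0.0]]
[[4.24,-0.40,2.82],[-0.0,8.0,-0.0]]
```

Call:
apply_moves([
  [[4.4, -0.6, -2.6], [0, 8, 0], 5],
  [[4.7, -0.6, -2.0], [0, 8, 0], 5],
  [[4.9, -0.4, -1.3], [0, 8, 0], 5],
  [[5.1, -0.4, -0.6], [0, 8, 0], 5],
  [[5.1, -0.4, 0.1], [0, 8, 0], 5],
])

```text
t: 2.12
eef_pos: [391.5, 369.4, 213.1]
tcp_rot: [-1.57, 0.0, -1.104]
ft_force: [0.3, 0.4, 0.8]
opening: 0.552
```

```bash
python3 -c "
from h import *
plan([513.5,212,215],-94.7,5)"
```

```text
t 2.12 pos [391.5 369.4 213.1] rpy [-8.996e+01  1.000e-02 -6.324e+01] F [0.3 0.4 0.8] open 52.5
[[3.91,-0.04,0.76],[-0.0,6.3,-0.0]]
[[3.80,-0.04,1.18],[-0.0,6.3,-0.0]]
[[3.65,-0.04,1.59],[-0.0,6.3,-0.0]]
[[3.45,-0.04,1.98],[-0.0,6.3,-0.0]]
[[3.21,-0.04,2.35],[-0.0,6.3,-0.0]]
```

Call:
apply_moves([
  [[3.9, 0, 0.8], [0, 6.3, 0], 5],
  [[3.8, 0, 1.2], [0, 6.3, 0], 5],
  [[3.6, 0, 1.6], [0, 6.3, 0], 5],
  [[3.4, 0, 2.0], [0, 6.3, 0], 5],
  [[3.2, 0, 2.3], [0, 6.3, 0], 5],
])

```text
t: 2.75
eef_pos: [516.3, 206.1, 214.3]
tcp_rot: [-1.568, 0.002, -1.674]
ft_force: [-0.2, -0.0, -0.5]
opening: 0.527
```

Run:
```python
from h import *
plan([513.5,212,147],-94.7,5)
s=read_camera("scene"); save(s,"s1.png"); marks(s,["head","head_knob"])
cv2.imwrite("pics/s1c.png",cv2.resize(s["img"][130:310,280:460,::-1],None,fx=3,fy=3,interpolation=cv2.INTER_CUBIC))
```

```text
t 2.75 pos [516.3 206.1 214.3] rpy [-89.86   0.1  -95.91] F [-0.2 -0.  -0.5] open 50.1
[[-0.11,1.35,-0.07],[-0.0,-0.2,-0.0]]
[[-0.11,1.35,-0.07],[-0.0,-0.2,-0.0]]
[[-0.11,1.35,-0.07],[-0.0,-0.2,-0.0]]
[[-0.11,1.35,-0.07],[-0.0,-0.2,-0.0]]
[[-0.11,1.35,-0.07],[-0.0,-0.2,-0.0]]
head 0.83 [511.2 212.7 114.1] [368. 237.]
head_knob 0.84 [510.7 212.8 169.1] [371. 214.]
```

View pics/s1c.png

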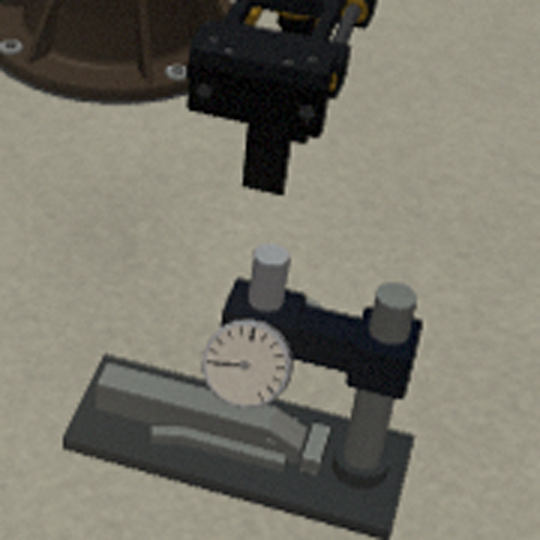

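Call:
apply_moves([
  [[-0.2, 1.4, 0], [0, -0.3, 0], 5],
  [[-0.2, 1.4, 0], [0, -0.3, 0], 5],
  [[-0.1, 1.4, -0.1], [0, -0.3, 0], 5],
  [[0, 1.4, -0.1], [0, -0.2, 0], 5],
  [[0, 1.3, -0.1], [0, 0, 0], 5],
])

```text
t: 3.52
eef_pos: [511.5, 214.4, 140.2]
tcp_rot: [-1.569, 0.002, -1.646]
ft_force: [0.3, -0.7, 0.3]
opening: 0.53
```

Call:
apply_moves([
  [[0, 0, 0], [0, 0, 0], 1.8],
  [[0, 0, 0], [0, 0, 0], 1.8],
  [[0, 0, 0], [0, 0, 0], 1.8],
  [[0, 0, 0], [0, 0, 0], 1.8],
  [[0, 0, 0], [0, 0, 0], 1.8],
])

```text
t: 4.15
eef_pos: [512.7, 214.4, 139.8]
tcp_rot: [-1.568, 0.002, -1.646]
ft_force: [-0.7, 0.9, -5.3]
opening: 0.217
```

Call:
apply_moves([
  [[0, 0.3, 0], [0, 0, 0], 1.8],
  [[0, 0.3, 0], [0, 0, 0], 1.8],
  [[0, 0.2, 0], [0, 0, 0], 1.8],
  [[0, 0.2, 0], [0, 0, 0], 1.8],
  [[0, 0, 0], [0, 0, 0], 1.8],
])

```text
t: 4.78
eef_pos: [512.7, 214.4, 133.3]
tcp_rot: [-1.565, 0.003, -1.646]
ft_force: [2.6, 1.7, -8.8]
opening: 0.217
```

```bash
cat >> h.py <<'E'
def dial(img,name=None):
    """needle angle (deg clockwise from up) in the scene picture; zero tick near +8"""
    g=img[190:310,320:410].astype(np.uint8); G=cv2.cvtColor(g,cv2.COLOR_RGB2GRAY)
    m=((G>125)&(g[:,:,0].astype(int)-g[:,:,2]>0)).astype(np.uint8)
    m=cv2.morphologyEx(m,cv2.MORPH_CLOSE,np.ones((5,5)))
    n,l,st,ce=cv2.connectedComponentsWithStats(m); i=1+np.argmax(st[1:,4]); cx,cy=ce[i]
    cnt=max(cv2.findContours((l==i).astype(np.uint8),0,2)[0],key=len); (ex,ey),ax,_=cv2.fitEllipse(cnt)
    th=np.radians(np.arange(0,360,2)); rr=np.arange(4,9.6,.5)
    X=(ex+np.outer(rr,np.sin(th))).astype(np.float32); Y=(ey-np.outer(rr,np.cos(th))).astype(np.float32)
    v=cv2.GaussianBlur(cv2.remap(G,X,Y,cv2.INTER_CUBIC).astype(np.float32).mean(0)[None],(5,1),0)[0]
    print("dial centre",round(ex+320,1),round(ey+190,1),"axes",np.round(ax,1),"area",st[i,4],"needle",np.argmin(v)*2,"contrast",v.min().round(),np.median(v).round())
    if name: cv2.imwrite("pics/"+name,cv2.resize(g[:,:,::-1],None,fx=5,fy=5,interpolation=cv2.INTER_CUBIC))
E
python3 - <<'E'
from h import *
dial(cv2.imread("pics/s1.png")[:,:,::-1]); dial(cv2.imread("pics/scene0.png")[:,:,::-1])
c=read_camera("scene"); dial(c["img"],"d1.png"); print(readout.state()["eef_pos"],readout.state()["ft_force"])
E
```

```text
dial centre 365.4 231.7 axes [72.9 83.5] area 4966 needle 136 contrast 26.0 74.0
dial centre 367.8 236.9 axes [65.6 84.4] area 4992 needle 114 contrast 21.0 78.0
dial centre 332.0 222.7 axes [ 51.7 131.8] area 2947 needle 300 contrast 148.0 152.0
[512.74361204 214.40815217 133.29389965] [ 0.24391447  0.06177365 -1.17012657]
```

```bash
python3 - <<'E'
t=open("h.py").read(); i=t.index("def dial"); open("h.py","w").write(t[:i]+'''def dial(c,z,name=None):
    """needle angle (deg clockwise from up) in the scene picture c, TCP gripping the knob at z (139.8 = start)"""
    P=ray((362.0,251.3),107,c); P[2]+=z-139.8; ex,ey=proj(P,c)[0]; G=cv2.cvtColor(c["img"],cv2.COLOR_RGB2GRAY)
    th=np.radians(np.arange(0,360,2)); rr=np.arange(3,9.1,.5)
    X=(ex+np.outer(rr,np.sin(th))).astype(np.float32); Y=(ey-np.outer(rr,np.cos(th))).astype(np.float32)
    v=cv2.GaussianBlur(cv2.remap(G,X,Y,cv2.INTER_CUBIC).astype(np.float32).mean(0)[None],(7,1),0)[0]
    print("centre",round(ex,1),round(ey,1),"needle",np.argmin(v)*2,"contrast",v.min().round(),np.median(v).round())
    if name:
        x0,y0=int(ex)-25,int(ey)-25; cv2.imwrite("pics/"+name,cv2.resize(c["img"][y0:y0+50,x0:x0+50,::-1],None,fx=8,fy=8,interpolation=cv2.INTER_CUBIC))
''')
E
python3 - <<'E'
from h import *
c=read_camera("scene"); d=dict(c); z=readout.state()["eef_pos"][2]; dial(c,z,"d1.png")
d["img"]=np.ascontiguousarray(cv2.imread("pics/s1.png")[:,:,::-1]); dial(d,139.8,"d0.png")
E
```

```text
centre 361.6 253.9 needle 272 contrast 94.0 152.0
centre 362.0 251.3 needle 272 contrast 83.0 148.0
```

Call:
apply_moves([
  [[0, 0.2, 0], [0, 0, 0], 1.8],
  [[0, 0.2, 0], [0, 0, 0], 1.8],
  [[0, 0.1, 0], [0, 0, 0], 1.8],
  [[0, 0, 0], [0, 0, 0], 1.8],
  [[0, 0, 0], [0, 0, 0], 1.8],
])

```text
t: 5.5
eef_pos: [512.8, 214.4, 130.3]
tcp_rot: [-1.564, 0.003, -1.646]
ft_force: [0.6, -0.1, -0.5]
opening: 0.22
```

```bash
cat > d.py <<'E'
from h import *
import sys
c=read_camera("scene"); s=readout.state(); print(s["t"],s["eef_pos"].round(2),s["ft_force"].round(1)); dial(c,s["eef_pos"][2],sys.argv[1] if len(sys.argv)>1 else None)
E
python3 d.py
```

```text
5.55 [512.81 214.4  130.31] [-0.3 -0.8  1.4]
centre 361.5 255.0 needle 272 contrast 87.0 152.0
```

Call:
apply_moves([
  [[0, 0.2, 0], [0, 0, 0], 1.8],
  [[0, 0.2, 0], [0, 0, 0], 1.8],
  [[0, 0.1, 0], [0, 0, 0], 1.8],
  [[0, 0.1, 0], [0, 0, 0], 1.8],
  [[0, 0, 0], [0, 0, 0], 1.8],
])

```text
t: 6.18
eef_pos: [512.8, 214.4, 126.4]
tcp_rot: [-1.563, 0.004, -1.646]
ft_force: [1.3, -0.3, -2.2]
opening: 0.223
```

```bash
python3 d.py
```

```text
6.225 [512.84 214.41 126.38] [-0.9  0.7  2.2]
centre 361.3 256.5 needle 274 contrast 91.0 152.0
```

Call:
apply_moves([
  [[0, 0.2, 0], [0, 0, 0], 1.8],
  [[0, 0.2, 0], [0, 0, 0], 1.8],
  [[0, 0.1, 0], [0, 0, 0], 1.8],
  [[0, 0, 0], [0, 0, 0], 1.8],
  [[0, 0, 0], [0, 0, 0], 1.8],
])

```text
t: 6.85
eef_pos: [512.9, 214.4, 122.8]
tcp_rot: [-1.562, 0.004, -1.646]
ft_force: [-0.0, -0.9, 2.8]
opening: 0.218
```

```bash
python3 d.py
```

```text
6.9 [512.88 214.44 122.76] [-1.  -0.4  2.8]
centre 361.1 257.9 needle 288 contrast 90.0 152.0
```

Call:
apply_moves([
  [[0, 0.2, 0], [0, 0, 0], 1.8],
  [[0, 0.1, 0], [0, 0, 0], 1.8],
  [[0, 0.1, 0], [0, 0, 0], 1.8],
  [[0, 0, 0], [0, 0, 0], 1.8],
  [[0, 0, 0], [0, 0, 0], 1.8],
])

```text
t: 7.52
eef_pos: [512.9, 214.4, 120.3]
tcp_rot: [-1.561, 0.004, -1.645]
ft_force: [-1.7, -0.7, 3.0]
opening: 0.214
```

```bash
python3 d.py d2.png
```

```text
7.575 [512.89 214.43 120.34] [-1.4 -1.2  2.9]
centre 361.0 258.9 needle 330 contrast 86.0 153.0
```

View pics/d2.png

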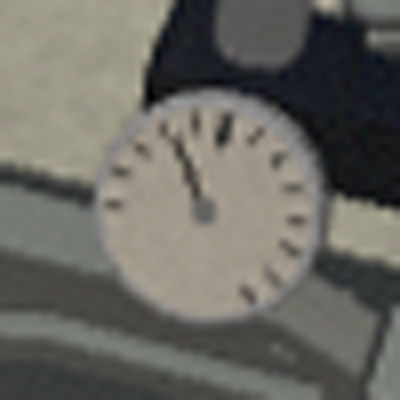

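Call:
apply_moves([
  [[0, 0.1, 0], [0, 0, 0], 1.8],
  [[0, 0.1, 0], [0, 0, 0], 1.8],
  [[0, 0.06, 0], [0, 0, 0], 1.8],
  [[0, 0, 0], [0, 0, 0], 1.8],
  [[0, 0, 0], [0, 0, 0], 1.8],
])

```text
t: 8.2
eef_pos: [512.9, 214.4, 119.3]
tcp_rot: [-1.56, 0.004, -1.645]
ft_force: [-1.5, -1.1, 3.5]
opening: 0.217
```

```bash
python3 d.py
```

```text
8.25 [512.93 214.44 119.29] [-1.4 -0.5  4. ]
centre 360.9 259.3 needle 352 contrast 80.0 153.0
```

Call:
apply_moves([
  [[0, 0.1, 0], [0, 0, 0], 1.8],
  [[0, 0.1, 0], [0, 0, 0], 1.8],
  [[0, 0.05, 0], [0, 0, 0], 1.8],
  [[0, 0, 0], [0, 0, 0], 1.8],
  [[0, 0, 0], [0, 0, 0], 1.8],
])

```text
t: 8.88
eef_pos: [512.9, 214.4, 118.3]
tcp_rot: [-1.56, 0.004, -1.645]
ft_force: [-1.8, -0.7, 3.9]
opening: 0.218
```

```bash
python3 d.py d3.png
```

```text
8.925 [512.93 214.45 118.26] [-2.2 -1.6  4. ]
centre 360.8 259.7 needle 10 contrast 72.0 153.0
```

View pics/d3.png

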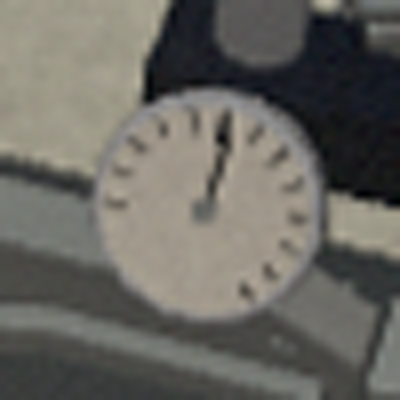

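Needle lies on the long zero tick (crop about (226,130)). Release, then check.

Call:
apply_moves([
  [[0, 0, 0], [0, 0, 0], 5],
  [[0, 0, 0], [0, 0, 0], 5],
  [[0, 0, 0], [0, 0, 0], 5],
  [[0, 0, 0], [0, 0, 0], 5],
  [[0, 0, 0], [0, 0, 0], 5],
])

```text
t: 9.55
eef_pos: [513.2, 214.6, 117.4]
tcp_rot: [-1.56, 0.004, -1.645]
ft_force: [0.1, 0.4, 0.8]
opening: 0.526
```

Run:
```python
from h import *
c=read_camera("scene"); dial(c,118.3)
plan([512.9,214.4,190],-94.3,2)
plan([505.5,127,60],-94.7,5)
```

```text
centre 360.9 259.7 needle 10 contrast 72.0 153.0
t 9.6 pos [513.2 214.6 117.5] rpy [-89.38   0.25 -94.27] F [-0.9 -0.3  0.8] open 50.0
[[-0.00,-3.63,0.03],[-0.3,0.0,-0.1]]
[[0.00,-3.63,0.01],[-0.3,0.0,-0.1]]
t 9.6 pos [513.2 214.6 117.5] rpy [-89.38   0.25 -94.27] F [-0.9 -0.3  0.8] open 50.0
[[1.76,1.14,-0.03],[-0.1,0.1,-0.1]]
[[1.76,1.14,-0.03],[-0.1,0.1,-0.1]]
[[1.76,1.14,-0.02],[-0.1,0.1,-0.1]]
[[1.76,1.15,-0.02],[-0.1,0.1,-0.1]]
[[1.76,1.15,-0.01],[-0.1,0.1,-0.1]]
```

Call:
apply_moves([
  [[0, -3.3, 0], [-0.3, 0.1, -0.1], 5],
  [[0, -3.2, 0], [-0.3, 0.1, -0.1], 5],
  [[2.9, 0, 0], [0, 0.1, 0], 5],
  [[2.9, 0, 0], [0, 0, 0], 5],
  [[2.9, 0, 0], [0, 0, 0], 5],
])

```text
t: 10.22
eef_pos: [505.6, 127.0, 184.4]
tcp_rot: [-1.57, 0.001, -1.648]
ft_force: [-0.8, -0.7, 0.0]
opening: 0.531
```

```bash
python3 -c "
from h import *
plan([506,127,25],-94.7,5)"
```

```text
t 10.22 pos [505.6 127.  184.4] rpy [-8.997e+01  4.000e-02 -9.440e+01] F [-0.8 -0.7  0. ] open 50.5
[[0.00,3.19,0.01],[-0.0,0.1,-0.0]]
[[0.00,3.19,0.01],[-0.0,0.1,-0.0]]
[[0.00,3.19,0.01],[-0.0,0.1,-0.0]]
[[0.00,3.19,0.01],[-0.0,0.1,-0.0]]
[[-0.00,3.19,0.01],[-0.0,0.1,-0.0]]
```

Call:
apply_moves([
  [[0, 4.0, 0], [0, 0.1, 0], 5],
  [[0, 4.0, 0], [0, 0.1, 0], 5],
  [[0, 4.0, 0], [0, 0, 0], 5],
  [[0, 2.5, 0], [0, 0, 0], 5],
  [[0, 1.0, 0], [0, 0, 0], 5],
])

```text
t: 10.85
eef_pos: [507.5, 125.1, 27.0]
tcp_rot: [-1.565, 0.002, -1.654]
ft_force: [0.1, -0.2, 1.0]
opening: 0.527
```

Run:
```python
from h import *
plan([506,127,15.5],-94.7,2)
c=read_camera("scene"); save(c,"s4.png"); dial(c,118.3)
cv2.imwrite("pics/s4c.png",cv2.resize(c["img"][180:310,290:450,::-1],None,fx=4,fy=4,interpolation=cv2.INTER_CUBIC))
```

```text
t 10.85 pos [507.5 125.1  27. ] rpy [-8.967e+01  9.000e-02 -9.479e+01] F [ 0.1 -0.2  1. ] open 50.1
[[-0.09,0.58,-0.08],[-0.2,-0.0,-0.0]]
[[-0.09,0.58,-0.08],[-0.2,-0.0,-0.0]]
centre 360.9 259.7 needle 10 contrast 70.0 150.0
```

View pics/s4c.png

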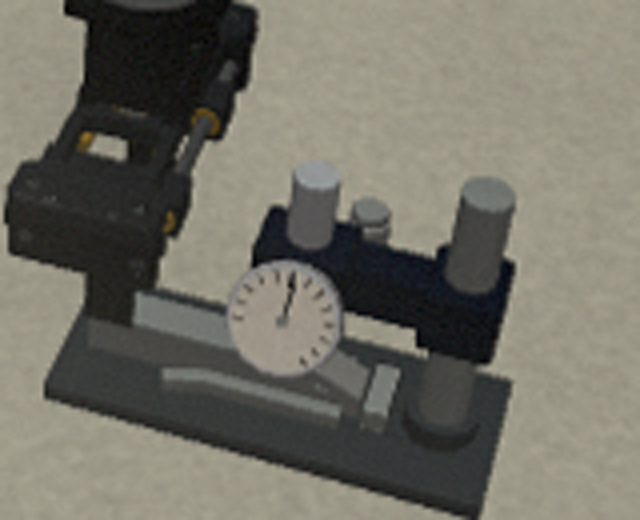

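The fingers straddle the tail (crop (110,300)) and the dial still reads zero. Lower and grip.

Call:
apply_moves([
  [[-0.1, 0.5, -0.1], [-0.2, 0, 0], 5],
  [[0, 0.5, 0], [-0.1, 0, 0], 5],
  [[0, 0.1, 0], [0, 0, 0], 5],
  [[0, 0, 0], [0, 0, 0], 2.0],
  [[0, 0, 0], [0, 0, 0], 1.8],
])

```text
t: 11.52
eef_pos: [507.8, 126.5, 17.4]
tcp_rot: [-1.567, 0.002, -1.654]
ft_force: [0.8, 0.6, 0.5]
opening: 0.37
```

Call:
apply_moves([
  [[0, 0, 0], [0, 0, 0], 1.8],
  [[0, 0, 0], [0, 0, 0], 1.8],
  [[0, 0, 0], [0, 0, 0], 1.8],
  [[0, 0, 0], [0, 0, 0], 1.8],
  [[0, 0, 0], [0, 0, 0], 1.8],
])

```text
t: 12.15
eef_pos: [508.0, 126.5, 17.7]
tcp_rot: [-1.566, 0.002, -1.654]
ft_force: [0.2, 0.9, -0.5]
opening: 0.191
```

```bash
python3 -c "
from h import *
plan([500,50,18],-94.7,5)"
```

```text
t 12.15 pos [508.  126.5  17.7] rpy [-89.75   0.14 -94.78] F [ 0.2  0.9 -0.5] open 18.2
[[1.54,-0.01,-0.03],[-0.0,-0.0,-0.0]]
[[1.54,-0.01,-0.03],[-0.0,-0.0,-0.0]]
[[1.54,-0.01,-0.03],[-0.0,-0.0,-0.0]]
[[1.54,-0.01,-0.03],[-0.0,-0.0,-0.0]]
[[1.54,-0.01,-0.03],[-0.0,-0.0,-0.0]]
```

Call:
apply_moves([
  [[0, 0, 0], [0, 0, 0], 3.5],
  [[0, 0, 0], [0, 0, 0], 3.5],
  [[0, 0.25, 0], [0, 0, 0], 3.5],
  [[0, 0.15, 0], [0, 0, 0], 3.5],
  [[0, 0, 0], [0, 0, 0], 1.8],
])

```text
t: 12.78
eef_pos: [507.9, 126.5, 13.3]
tcp_rot: [-1.567, 0.002, -1.654]
ft_force: [-0.0, 0.7, -0.3]
opening: 0.307
```

Call:
apply_moves([
  [[0, 0, 0], [0, 0, 0], 1.8],
  [[0, 0, 0], [0, 0, 0], 1.8],
  [[0, 0, 0], [0, 0, 0], 1.8],
  [[0, 0, 0], [0, 0, 0], 1.8],
  [[0, 0, 0], [0, 0, 0], 1.8],
])

```text
t: 13.4
eef_pos: [508.0, 126.5, 13.4]
tcp_rot: [-1.567, 0.002, -1.654]
ft_force: [-0.4, 0.1, -0.4]
opening: 0.19
```

```bash
python3 -c "
from h import *
plan([500,50,18],-94.7,5)"
```

```text
t 13.4 pos [508.  126.5  13.4] rpy [-89.76   0.14 -94.78] F [-0.4  0.1 -0.4] open 18.1
[[1.54,-0.10,-0.03],[-0.0,-0.0,-0.0]]
[[1.54,-0.10,-0.03],[-0.0,-0.0,-0.0]]
[[1.54,-0.09,-0.03],[-0.0,-0.0,-0.0]]
[[1.54,-0.09,-0.03],[-0.0,-0.0,-0.0]]
[[1.54,-0.09,-0.03],[-0.0,-0.0,-0.0]]
```

Call:
apply_moves([
  [[0, 0, 0], [0, 0, 0], 0.5],
  [[0, 0, 0], [0, 0, 0], 0.5],
  [[0, 0, 0], [0, 0, 0], 0.5],
  [[0, 0, 0], [0, 0, 0], 0.5],
  [[0, 0, 0], [0, 0, 0], 0.5],
])

```text
t: 14.02
eef_pos: [508.0, 126.5, 13.4]
tcp_rot: [-1.567, 0.002, -1.654]
ft_force: [-1.3, -0.2, 0.6]
opening: 0.051
```

Run:
```python
from h import *
c=read_camera("scene"); dial(c,118.3)
a=cv2.resize(c["img"][190:300,290:400,::-1],None,fx=4,fy=4,interpolation=cv2.INTER_CUBIC)
c=read_camera("top"); b=cv2.resize(c["img"][160:270,160:270,::-1],None,fx=4,fy=4,interpolation=cv2.INTER_CUBIC)
cv2.imwrite("pics/s5c.png",cv2.resize(np.hstack([a,b]),(800,400)))
```

```text
centre 360.9 259.7 needle 10 contrast 70.0 150.0
```

View pics/s5c.png

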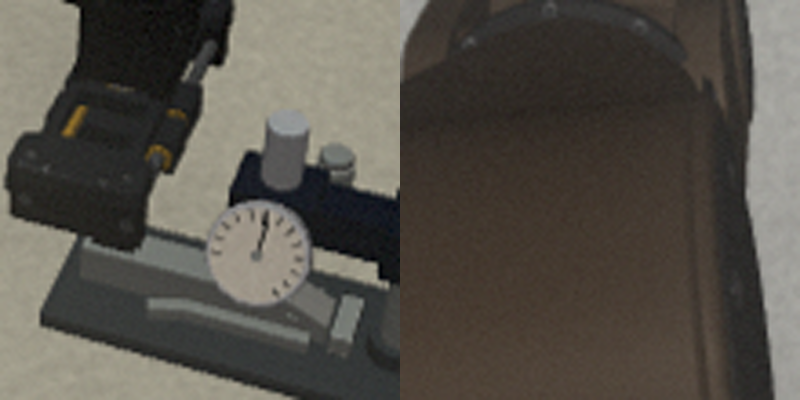

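Run:
```python
from h import *
c=read_camera("scene"); s=cv2.imread("pics/s4.png")
f=lambda n,P:print(n,proj(P,c)[0].round(1))
f("TCP s4",[507.5,125.1,27]);f("front finger",[532.5,125.1,27]);f("rear",[482.5,125.1,27]);f("front grip",[532.5,125.1,60])
e=np.array([.082,.9966,0]);y=np.array([-e[1],e[0],0]);O=np.array([513.3,212,0])
B=lambda a,b,z:O+a*e+b*y+[0,0,z]
L=[("tail-y",B(-105,-11,36)),("tail+y",B(-105,11,36)),("tail-y low",B(-105,-11,12)),("plate -x-y",B(-115,-45,12)),("plate -x+y",B(-115,45,12)),("plate+x-y",B(105,-45,12)),("knob148",B(0,0,148)),("coltop",B(76,0,162))]
im=cv2.resize(s,None,fx=4,fy=4,interpolation=cv2.INTER_CUBIC)
for n,P in L+[("front finger",np.array([532.5,125.1,27])),("front grip",np.array([532.5,125.1,60])),("tcp",np.array([507.5,125.1,27.]))]:
    p=proj(P,c)[0]; f(n,P); q=tuple(((p+.5)*4).astype(int)); cv2.circle(im,q,3,(0,0,255),-1); cv2.putText(im,n,q,0,.4,(0,255,255),1)
cv2.imwrite("pics/ov.png",im[680:1280,1140:1840])
```

```text
TCP s4 [320.5 259.7]
front finger [317.8 268.1]
rear [323.2 251.6]
front grip [318.5 256.2]
tail-y [310.9 257.4]
tail+y [314.3 250.4]
tail-y low [310.5 265.8]
plate -x-y [300.4 275.7]
plate -x+y [314.3 247.2]
plate+x-y [410.6 306.4]
knob148 [369.1 224.1]
coltop [412.1 228. ]
front finger [317.8 268.1]
front grip [318.5 256.2]
tcp [320.5 259.7]
```

View pics/ov.png

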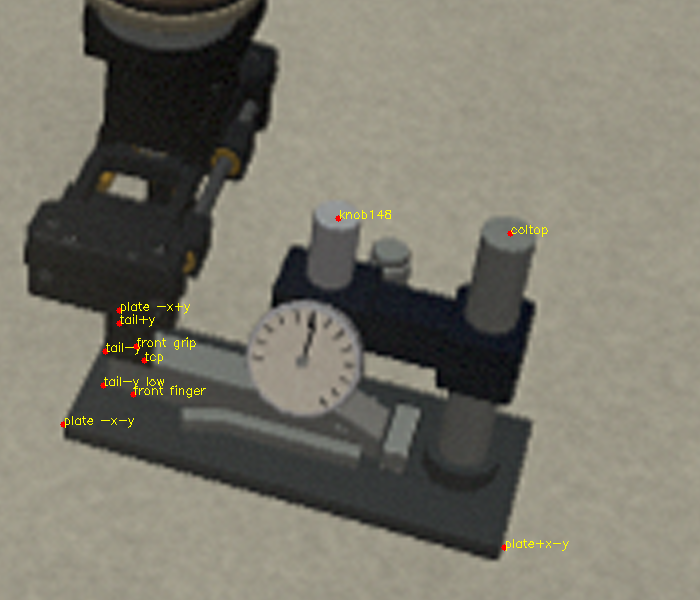

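Run:
```python
from h import *
c=read_camera("scene")
f=lambda n,P:print(n,proj(P,c)[0].round(1))
print("s1: TCP 516.3,206.1,214.3; seen finger bottom centre (368,193), corners (361.5,192),(375,194.5), body lower front (343-387,~166-175)")
for dx in(0,25,35): f("s1 tip dx%d"%dx,[516.3+dx,206.1,214.3])
for dx in(37,90): f("s1 body low dx%d"%dx,[516.3+dx,206.1,214.3+78])
print("s5: body low front mid approx (312,256)")
for dx in(0,37,90): f("s5 body dx%d"%dx,[508+dx,126.5,13.4+78])
d=np.array([0.,0,0])
print(readout.state()["joints"].round(4),readout.state()["eef_pos"])
for w in("top",):
    t=read_camera(w); save(t,"t6.png")
print(nets.mark_of(c,"master")[:1] and toworld(nets.mark_of(c,"master")[0]["point"],c))
```

```text
s1: TCP 516.3,206.1,214.3; seen finger bottom centre (368,193), corners (361.5,192),(375,194.5), body lower front (343-387,~166-175)
s1 tip dx0 [369.6 195.7]
s1 tip dx25 [367.5 204.2]
s1 tip dx35 [366.6 207.6]
s1 body low dx37 [371.5 170.3]
s1 body low dx90 [366.4 189.1]
s5: body low front mid approx (312,256)
s5 body dx0 [322.8 236.4]
s5 body dx37 [318.5 248.8]
s5 body dx90 [311.9 267.9]
[0.117  0.6022 1.9694 0.0029 0.5652 0.198 ] [507.99858354 126.55046603  13.40995671]
[509.1616784  177.04610037  12.37343967]
```

Call:
apply_moves([
  [[0, -2.0, 0], [0, 0, 0], 1],
  [[0, -3.0, 0], [0, 0, 0], 1],
  [[0, -3.0, 0], [0, 0, 0], 1],
  [[3, -1, 0], [0, 0, 0], 1],
  [[1.0, 0, 0], [0, 0, 0], 1],
])

```text
t: 15.0
eef_pos: [503.9, 86.1, 105.7]
tcp_rot: [-1.567, 0.002, -1.653]
ft_force: [0.0, 0.3, 0.4]
opening: 0.108
```

Run:
```python
from h import *
c=read_camera("scene"); save(c,"s7.png"); st=readout.state(); p=st["eef_pos"]; print(p)
a=cv2.imread("pics/s1.png"); b=cv2.imread("pics/s7.png")
def crop(im,x,y,P):
    r=cv2.resize(im[y:y+110,x:x+80],None,fx=5,fy=5,interpolation=cv2.INTER_CUBIC)
    for Q in P:
        q=((proj(Q,c)[0]+.5-[x,y])*5).astype(int); cv2.circle(r,tuple(q),4,(0,0,255),-1)
    return r
A=crop(a,335,115,[[516.3,206.1,214.3],[516.3,206.1,233.1],[541.3,206.1,214.3]])
B=crop(b,280,160,[p,p+[0,0,18.8],p+[0,0,78]])
cv2.imwrite("pics/g.png",np.hstack([A,B]))
```

```text
[503.80297695  85.73998249 105.27253483]
```

View pics/g.png

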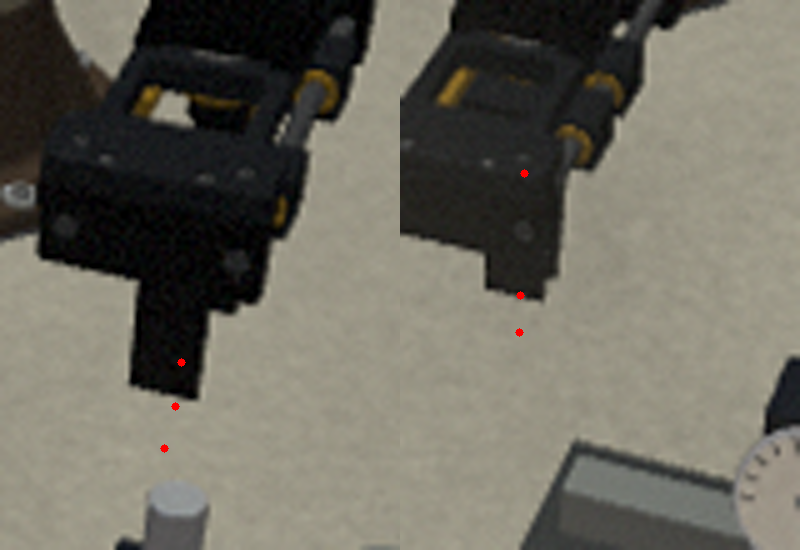

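The fingertips really end about 20–25 mm above the reported TCP (picture: dots vs tips), which explains the missed grip. The bar must be gripped with the reported z near -5.

```bash
python3 -c "
from h import *
plan([507,124,30],-94.7,5)"
```

```text
t 15.05 pos [503.8  85.7 105.3] rpy [-89.84   0.11 -94.72] F [ 0.1 -0.1  0.6] open 9.9
[[-0.76,1.51,-0.00],[-0.0,-0.0,-0.0]]
[[-0.77,1.51,-0.00],[-0.0,-0.0,-0.0]]
[[-0.77,1.51,-0.00],[-0.0,-0.0,-0.0]]
[[-0.77,1.51,-0.00],[-0.0,-0.0,-0.0]]
[[-0.77,1.51,0.00],[-0.0,-0.0,-0.0]]
```

Call:
apply_moves([
  [[-0.8, 0, 0], [0, 0, 0], 4.5],
  [[-1.0, 1.0, 0], [0, 0, 0], 4.5],
  [[-1.0, 2.0, 0], [0, 0, 0], 4.5],
  [[-1.0, 2.0, 0], [0, 0, 0], 4.5],
  [[0, 2.0, 0], [0, 0, 0], 4.5],
])

```text
t: 15.68
eef_pos: [506.8, 129.7, 30.2]
tcp_rot: [-1.569, 0.002, -1.652]
ft_force: [-0.1, -0.1, -0.3]
opening: 0.466
```

Call:
apply_moves([
  [[0, 1.2, 0], [0, 0, 0], 4.5],
  [[0, 0.8, 0], [0, 0, 0], 4.5],
  [[0, 0.6, 0], [0, 0, 0], 4.5],
  [[0, 0.2, 0], [0, 0, 0], 4.5],
  [[0, 0, 0], [0, 0, 0], 4.5],
])

```text
t: 16.3
eef_pos: [505.8, 131.6, -1.2]
tcp_rot: [-1.572, 0.002, -1.65]
ft_force: [-0.2, 0.0, -0.2]
opening: 0.47
```

Call:
apply_moves([
  [[0.4, 0.2, 0], [0, 0, 0], 4.5],
  [[0, 0.1, 0], [0, 0, 0], 1.5],
  [[0, 0, 0], [0, 0, 0], 1.5],
  [[0, 0, 0], [0, 0, 0], 1.5],
  [[0, 0, 0], [0, 0, 0], 1.5],
])

```text
t: 16.92
eef_pos: [505.9, 127.1, -3.5]
tcp_rot: [-1.571, 0.002, -1.65]
ft_force: [0.2, 0.6, -0.5]
opening: 0.228
```

Call:
apply_moves([
  [[0, 0, 0], [0, 0, 0], 1.5],
  [[0, 0, 0], [0, 0, 0], 1.5],
  [[0, 0, 0], [0, 0, 0], 1.5],
  [[0, 0, 0], [0, 0, 0], 1.5],
  [[0, 0, 0], [0, 0, 0], 1.5],
])

```text
t: 17.55
eef_pos: [505.9, 127.1, -3.5]
tcp_rot: [-1.571, 0.002, -1.65]
ft_force: [-0.1, 0.0, -1.2]
opening: 0.227
```

```bash
python3 -c "
from h import *
plan([507-.082*140,128-140,-5],-94.7,5)
dial(read_camera('scene'),118.3)"
```

```text
t 17.55 pos [505.9 127.1  -3.5] rpy [-90.01   0.1  -94.55] F [-0.1  0.  -1.2] open 21.6
[[2.79,0.03,0.01],[0.0,0.0,-0.0]]
[[2.79,0.03,0.02],[0.0,0.0,-0.0]]
[[2.79,0.03,0.02],[0.0,0.0,-0.0]]
[[2.79,0.03,0.02],[0.0,0.0,-0.0]]
[[2.79,0.03,0.02],[0.0,0.0,-0.0]]
centre 360.9 259.7 needle 10 contrast 71.0 150.0
```

Call:
apply_moves([
  [[1.0, 0, 0], [0, 0, 0], 1.5],
  [[2.0, 0, 0], [0, 0, 0], 1.5],
  [[2.5, 0, 0], [0, 0, 0], 1.5],
  [[3.0, -0.1, 0], [0, 0, 0], 1.5],
  [[3.0, -0.2, 0], [0, 0, 0], 1.5],
])

```text
t: 18.23
eef_pos: [496.8, 11.2, -0.9]
tcp_rot: [-1.57, 0.003, -1.647]
ft_force: [0.7, -0.4, -2.8]
opening: 0.231
```

Run:
```python
from h import *
plan([470,-60,60],-94.3,5)
```

```text
t 18.23 pos [496.8  11.2  -0.9] rpy [-89.94   0.18 -94.37] F [ 0.7 -0.4 -2.8] open 22.0
[[1.46,-1.22,-0.43],[-0.0,-0.0,-0.0]]
[[1.46,-1.22,-0.43],[-0.0,-0.0,-0.0]]
[[1.46,-1.22,-0.43],[-0.0,-0.0,-0.0]]
[[1.46,-1.22,-0.43],[-0.0,-0.0,-0.0]]
[[1.46,-1.22,-0.43],[-0.0,-0.0,-0.0]]
```

Run:
```python
from h import *
plan([440.5,-197,40],-94,5)
```

```text
t 18.23 pos [496.8  11.2  -0.9] rpy [-89.94   0.18 -94.37] F [ 0.7 -0.4 -2.8] open 22.0
[[4.23,-0.83,-0.81],[-0.0,-0.1,-0.0]]
[[4.23,-0.83,-0.81],[-0.0,-0.1,-0.0]]
[[4.23,-0.83,-0.82],[-0.0,-0.1,-0.0]]
[[4.23,-0.82,-0.82],[-0.0,-0.1,-0.0]]
[[4.23,-0.82,-0.83],[-0.0,-0.1,-0.0]]
```

Call:
apply_moves([
  [[3.0, -2.0, 0], [0, 0, 0], 1.5],
  [[4.5, -2.0, -1.0], [0, -0.1, 0], 1.5],
  [[4.5, 0, -1.0], [0, -0.1, 0], 1.5],
  [[4.5, 0, -1.0], [0, -0.1, 0], 1.5],
  [[4.0, 0, -1.0], [0, 0, 0], 1.5],
])

```text
t: 18.85
eef_pos: [439.7, -197.5, 39.4]
tcp_rot: [-1.569, 0.002, -1.64]
ft_force: [0.9, 0.2, -1.8]
opening: 0.228
```

Run:
```python
from h import *
plan([440.5,-197,-6],-94,5)
```

```text
t 18.85 pos [ 439.7 -197.5   39.4] rpy [-89.91   0.14 -93.98] F [ 0.9  0.2 -1.8] open 21.6
[[-0.01,0.91,0.01],[-0.0,0.0,-0.0]]
[[-0.01,0.91,0.01],[-0.0,0.0,-0.0]]
[[-0.01,0.91,0.01],[-0.0,0.0,-0.0]]
[[-0.01,0.91,0.01],[-0.0,0.0,-0.0]]
[[-0.01,0.91,0.01],[-0.0,0.0,-0.0]]
```

Call:
apply_moves([
  [[0, 0.8, 0], [0, 0, 0], 1.5],
  [[0, 1.2, 0], [0, 0, 0], 1.5],
  [[0, 1.2, 0], [0, 0, 0], 1.5],
  [[0, 0.8, 0], [0, 0, 0], 1.5],
  [[0, 0.4, 0], [0, 0, 0], 1.5],
])

```text
t: 19.48
eef_pos: [439.2, -197.6, -7.8]
tcp_rot: [-1.57, 0.003, -1.642]
ft_force: [-0.2, -0.1, -1.5]
opening: 0.226
```

Run:
```python
from h import *
plan([440.5,-197,-10.5],-94,2)
c=read_camera("scene"); save(c,"s8.png"); marks(c,["master","master_nose"],1); dial(c,118.3)
```

```text
t 19.48 pos [ 439.2 -197.6   -7.8] rpy [-89.95   0.17 -94.06] F [-0.2 -0.1 -1.5] open 21.5
[[-0.03,0.14,0.07],[-0.0,-0.0,-0.1]]
[[-0.03,0.14,0.07],[-0.0,-0.0,-0.1]]
master 0.76 [ 444.9 -145.2   13.2] [211. 222.]
master_nose 0.84 [450.8 -78.3  10.3] [237. 230.]
centre 360.9 259.7 needle 272 contrast 99.0 160.0
```

Call:
apply_moves([
  [[0, 0.15, 0], [0, 0, 0], 1.5],
  [[0, 0.15, 0], [0, 0, 0], 1.5],
  [[0, 0.1, 0], [0, 0, 0], 1.5],
  [[0, 0, 0], [0, 0, 0], 1.5],
  [[0, 0, 0], [0, 0, 0], 1.5],
])

```text
t: 20.25
eef_pos: [439.7, -198.1, -10.4]
tcp_rot: [-1.568, 0.002, -1.642]
ft_force: [-0.3, 0.2, -2.0]
opening: 0.225
```

Call:
apply_moves([
  [[0, 0, 0], [0, 0, 0], 4.5],
  [[0, 0, 0], [0, 0, 0], 4.5],
  [[0, 0, 0], [0, 0, 0], 4.5],
  [[0, -0.5, 0], [0, 0, 0], 4.5],
  [[0, -2.5, 0], [0, 0, 0], 4.5],
])

```text
t: 20.88
eef_pos: [439.1, -198.0, 19.5]
tcp_rot: [-1.57, 0.003, -1.642]
ft_force: [0.7, 0.2, 0.5]
opening: 0.472
```

Run:
```python
from h import *
plan([630,-234,60],-75.2,6,6)
c=read_camera("scene"); marks(c,["master","master_nose","clamp","clamp_nose"],1)
c=read_camera("top"); marks(c,["master","master_nose","clamp","clamp_nose"],1)
```

```text
t 20.88 pos [ 439.1 -198.    19.5] rpy [-89.94   0.17 -94.1 ] F [0.7 0.2 0.5] open 44.9
[[0.37,-0.67,3.22],[-0.0,-3.1,-0.0]]
[[0.55,-0.67,3.19],[-0.0,-3.1,-0.0]]
[[0.72,-0.67,3.16],[-0.0,-3.1,-0.0]]
[[0.89,-0.67,3.11],[-0.0,-3.1,-0.0]]
[[1.06,-0.67,3.06],[-0.0,-3.1,-0.0]]
[[1.23,-0.68,2.99],[-0.0,-3.1,-0.0]]
master 0.87 [ 445.2 -146.7    6.5] [210. 224.]
master_nose 0.76 [452.3 -78.8   6.1] [237. 232.]
clamp 0.71 [ 620.2 -182.2    7.1] [161. 274.]
clamp_nose 0.93 [ 603.6 -118.3    4.5] [193. 276.]
clamp 0.92 [ 618.  -183.2    9.8] [370. 163.]
```

Call:
apply_moves([
  [[0, -3.0, 0], [0, 0, 0], 4.5],
  [[0.6, -1.0, 4.5], [0, -4.5, 0], 4.5],
  [[0.9, 0, 4.8], [0, -4.7, 0], 4.5],
  [[1.2, 0, 4.8], [0, -4.7, 0], 4.5],
  [[1.6, 0, 4.4], [0, -4.7, 0], 4.5],
])

```text
t: 22.0
eef_pos: [629.3, -231.8, 59.1]
tcp_rot: [-1.571, 0.005, -1.31]
ft_force: [0.9, -0.2, -0.0]
opening: 0.474
```

Run:
```python
from h import *
plan([631,-233,10],-75.5,5)
```

```text
t 22.0 pos [ 629.3 -231.8   59.1] rpy [-90.03   0.27 -75.04] F [ 0.9 -0.2 -0. ] open 45.1
[[0.04,0.98,0.03],[0.0,0.1,-0.1]]
[[0.04,0.98,0.03],[0.0,0.1,-0.1]]
[[0.04,0.98,0.03],[0.0,0.1,-0.1]]
[[0.03,0.98,0.03],[0.0,0.1,-0.1]]
[[0.03,0.98,0.03],[0.0,0.1,-0.1]]
```

Call:
apply_moves([
  [[0, 1.2, 0], [0, 0.2, 0], 4.5],
  [[0, 1.6, 0], [0, 0.2, 0], 4.5],
  [[0, 1.6, 0], [0, 0, 0], 4.5],
  [[0, 1.4, 0], [0, 0, 0], 4.5],
  [[0, 0.6, 0], [0, 0, 0], 4.5],
])

```text
t: 22.62
eef_pos: [628.4, -231.0, -10.8]
tcp_rot: [-1.574, 0.007, -1.317]
ft_force: [-0.1, 0.2, 0.3]
opening: 0.471
```

Run:
```python
from h import *
plan([631,-233,-10],-75.5,2)
```

```text
t 22.62 pos [ 628.4 -231.   -10.8] rpy [-90.16   0.38 -75.46] F [-0.1  0.2  0.3] open 44.7
[[0.13,-0.04,0.10],[0.1,0.0,-0.2]]
[[0.13,-0.04,0.10],[0.1,0.0,-0.2]]
```

Call:
apply_moves([
  [[0.1, 0, 0.2], [0.1, 0, -0.3], 4.5],
  [[0, 0, 0.0], [0.1, 0, -0.1], 1.5],
  [[0, 0, 0], [0, 0, 0], 1.5],
  [[0, 0, 0], [0, 0, 0], 1.5],
  [[0, 0, 0], [0, 0, 0], 1.5],
])

```text
t: 23.25
eef_pos: [631.0, -231.8, -9.8]
tcp_rot: [-1.569, -0.002, -1.317]
ft_force: [-0.7, 0.3, -1.7]
opening: 0.23
```

Call:
apply_moves([
  [[0, 0, 0], [0, 0, 0], 1.5],
  [[0, 0, 0], [0, 0, 0], 1.5],
  [[0, 0, 0], [0, 0, 0], 1.5],
  [[0, 0, 0], [0, 0, 0], 1.5],
  [[0, -0.5, 0], [0, 0, 0], 1.5],
])

```text
t: 23.88
eef_pos: [630.7, -231.6, -5.2]
tcp_rot: [-1.57, -0.001, -1.317]
ft_force: [-0.2, -0.1, -2.7]
opening: 0.224
```

Run:
```python
from h import *
plan([631,-233,50],-75.5,2)
c=read_camera("scene"); marks(c,["clamp","clamp_nose"],1)
```

```text
t 23.88 pos [ 630.7 -231.6   -5.2] rpy [-8.993e+01 -6.000e-02 -7.547e+01] F [-0.2 -0.1 -2.7] open 21.3
[[0.07,-2.76,0.00],[-0.0,0.0,0.0]]
[[0.07,-2.76,0.00],[-0.0,0.0,0.0]]
clamp 0.87 [ 620.7 -179.9   11.3] [162. 273.]
clamp_nose 0.71 [5.179e+02 2.055e+02 1.000e-01] [358. 281.]
```

Call:
apply_moves([
  [[0, -3, 0], [0, 0, 0], 1.5],
  [[-1.0, -1, -1.5], [0, 2, 0], 1.5],
  [[-3, 0, -3], [0, 4, 0], 1.5],
  [[-4, 0, -3], [0, 4, 0], 1.5],
  [[-4, 0, -3], [0, 4, 0], 1.5],
])

```text
t: 24.65
eef_pos: [507.9, -129.8, 35.7]
tcp_rot: [-1.566, -0.003, -1.571]
ft_force: [1.1, -0.4, -2.4]
opening: 0.23
```

Run:
```python
from h import *
plan([497.7,20,22],-94.55,5)
```

```text
t 24.65 pos [ 507.9 -129.8   35.7] rpy [-89.71  -0.15 -90.02] F [ 1.1 -0.4 -2.4] open 21.9
[[-3.00,0.27,-0.21],[-0.1,0.9,0.0]]
[[-2.99,0.27,-0.25],[-0.1,0.9,0.0]]
[[-2.99,0.27,-0.30],[-0.1,0.9,0.0]]
[[-2.98,0.27,-0.35],[-0.1,0.9,0.0]]
[[-2.98,0.27,-0.39],[-0.1,0.9,0.0]]
```

Call:
apply_moves([
  [[-3, 0.1, -0.2], [-0.1, 0.9, 0], 1.5],
  [[-3, 0.2, -0.25], [-0.1, 0.9, 0], 1.5],
  [[-3, 0.3, -0.3], [-0.1, 0.9, 0], 1.5],
  [[-3, 0.4, -0.35], [0, 0.9, 0.1], 1.5],
  [[-2.2, 0.4, -0.4], [0, 0.9, 0], 1.5],
])

```text
t: 25.28
eef_pos: [495.1, 17.8, 22.5]
tcp_rot: [-1.57, -0.001, -1.654]
ft_force: [0.4, -0.1, -2.1]
opening: 0.226
```

Run:
```python
from h import *
plan([498.3,32,0],-94.55,5)
c=read_camera("scene"); save(c,"s9.png"); marks(c,["clamp","clamp_nose","guide_mouth"],1)
t=read_camera("top"); marks(t,["clamp","clamp_nose"],1)
a=cv2.resize(c["img"][180:310,260:420,::-1],None,fx=5,fy=4.6,interpolation=cv2.INTER_CUBIC)
cv2.imwrite("pics/s9c.png",a)
```

```text
t 25.27 pos [495.1  17.8  22.5] rpy [-8.995e+01 -3.000e-02 -9.476e+01] F [ 0.4 -0.1 -2.1] open 21.5
[[-0.29,0.45,0.04],[-0.0,-0.0,0.0]]
[[-0.29,0.45,0.04],[-0.0,-0.0,0.0]]
[[-0.29,0.45,0.04],[-0.0,-0.0,0.0]]
[[-0.29,0.45,0.04],[-0.0,-0.0,0.0]]
[[-0.29,0.45,0.04],[-0.0,-0.0,0.0]]
clamp 0.73 [501.3  71.3  42.5] [296. 247.]
clamp_nose 0.73 [507.6 137.   34. ] [326. 258.]
guide_mouth 0.88 [511.4 154.7  15. ] [334. 268.]
```

View pics/s9c.png

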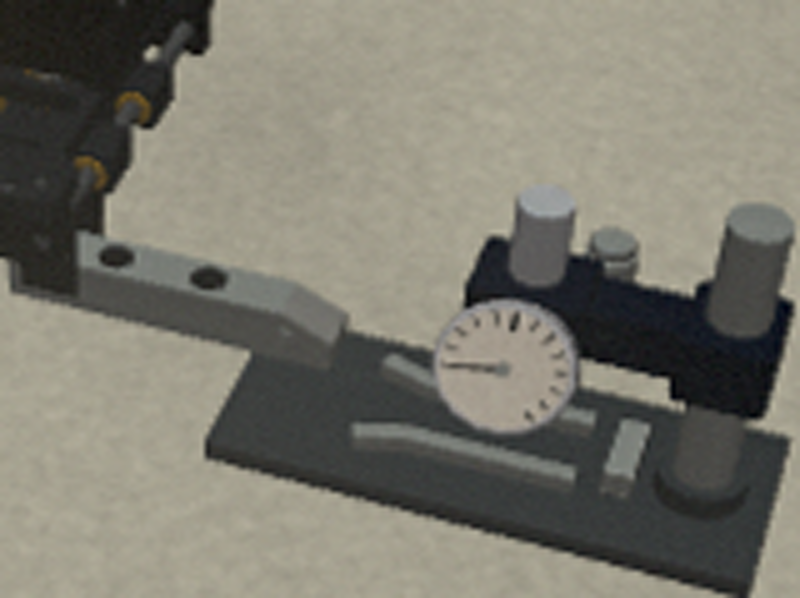

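The clamp bar is held level (crop (80–345, 240–360)), aligned with the rails' mouth; the needle hangs free. Lower it onto the plate.

Call:
apply_moves([
  [[-0.2, 0.6, 0.1], [0, 0, 0], 1.5],
  [[-0.2, 0.8, 0.1], [0, 0.1, 0], 1.5],
  [[-0.1, 0.5, 0.1], [0, 0.1, 0], 1.5],
  [[0, 0.2, 0], [0, 0, 0], 1.5],
  [[0, 0.1, 0], [0, 0, 0], 1.5],
])

```text
t: 26.25
eef_pos: [499.3, 19.6, -1.2]
tcp_rot: [-1.57, -0.001, -1.66]
ft_force: [-0.1, -0.1, -2.6]
opening: 0.232
```

```bash
cat > line.py <<'E'
from h import *
s=readout.state(); e=np.array([.0793,.9968]); d=s["eef_pos"][:2]-[505.9,127.1]
print("along",(d@e).round(1),"lateral(+ = +x world)",(d@[e[1],-e[0]]).round(2)); F=s["ft_force"]; print("F along",(F[:2]@e).round(2))
plan([505.9-.0793*60,127.1-60,-2.5],-94.55,5,1)
E
python3 line.py
```

```text
along -107.7 lateral(+ = +x world) 1.94
F along -0.06
t 26.25 pos [499.3  19.6  -1.2] rpy [-8.996e+01 -4.000e-02 -9.512e+01] F [-0.1 -0.1 -2.6] open 22.0
[[-0.95,0.03,-0.05],[-0.0,-0.1,0.0]]
```

Call:
apply_moves([
  [[0, 0.03, -0.2], [0, -0.4, 0], 1.5],
  [[-0.5, 0.03, -0.05], [0, -0.3, 0], 1.5],
  [[-1.5, 0.03, 0], [0, 0, 0], 1.5],
  [[-1.5, 0, 0], [0, 0, 0], 1.5],
  [[-1.0, 0, 0], [0, 0, 0], 1.5],
])

```text
t: 26.88
eef_pos: [500.4, 67.6, -1.8]
tcp_rot: [-1.569, -0.001, -1.648]
ft_force: [0.2, 0.4, -2.1]
opening: 0.234
```

```bash
python3 line.py
```

```text
along -59.7 lateral(+ = +x world) -0.73
F along 0.41
t 26.88 pos [500.4  67.6  -1.8] rpy [-8.992e+01 -4.000e-02 -9.440e+01] F [ 0.2  0.4 -2.1] open 22.2
[[0.01,0.01,0.01],[-0.0,0.0,0.0]]
```

Call:
apply_moves([
  [[-0.4, 0.08, 0.03], [0, 0, 0], 1.5],
  [[-0.4, 0.08, 0.02], [0, 0, 0], 1.5],
  [[-0.4, 0.02, 0], [0, 0, 0], 1.5],
  [[-0.4, 0, 0], [0, 0, 0], 1.5],
  [[-0.3, 0, 0], [0, 0, 0], 1.5],
])

```text
t: 27.5
eef_pos: [503.1, 87.8, -3.0]
tcp_rot: [-1.568, -0.001, -1.646]
ft_force: [0.1, -1.5, 1.1]
opening: 0.227
```

```bash
python3 line.py;python3 d.py
```

```text
along -39.4 lateral(+ = +x world) 0.28
F along -1.44
t 27.5 pos [503.1  87.8  -3. ] rpy [-8.984e+01 -6.000e-02 -9.432e+01] F [ 0.1 -1.5  1.1] open 21.6
[[0.42,-0.01,-0.01],[-0.0,0.0,0.0]]
27.55 [503.11  88.1   -2.96] [0.1 0.7 0.5]
centre 354.9 302.6 needle 14 contrast 122.0 153.0
```

Call:
apply_moves([
  [[-0.3, 0, 0], [0, 0, 0], 1.5],
  [[-0.3, 0, 0], [0, 0, 0], 1.5],
  [[-0.3, 0, 0], [0, 0, 0], 1.5],
  [[-0.3, 0, 0], [0, 0, 0], 1.5],
  [[-0.3, 0, 0], [0, 0, 0], 1.5],
])

```text
t: 28.18
eef_pos: [504.1, 102.8, -3.0]
tcp_rot: [-1.569, -0.002, -1.646]
ft_force: [-1.2, -9.2, 2.2]
opening: 0.228
```

```bash
sed -i 's/^plan.*/dial(read_camera("scene"),118.3)\n&/' line.py; python3 line.py
```

```text
along -24.4 lateral(+ = +x world) 0.14
F along -9.22
centre 360.9 259.7 needle 324 contrast 88.0 150.0
t 28.23 pos [504.1 103.1  -3. ] rpy [-89.87  -0.12 -94.31] F [-0.6 -3.1  2. ] open 21.9
[[0.72,-0.01,-0.01],[-0.0,0.0,0.0]]
```

Call:
apply_moves([
  [[-0.3, 0, 0], [0, 0, 0], 1.5],
  [[-0.3, 0, 0], [0, 0, 0], 1.5],
  [[-0.3, 0, 0], [0, 0, 0], 1.5],
  [[-0.3, 0, 0], [0, 0, 0], 1.5],
  [[-0.2, 0, 0], [0, 0, 0], 1.5],
])

```text
t: 28.85
eef_pos: [504.5, 114.2, -3.0]
tcp_rot: [-1.571, -0.006, -1.646]
ft_force: [-0.5, -9.6, 2.5]
opening: 0.23
```

```bash
python3 line.py
```

```text
along -13.0 lateral(+ = +x world) -0.35
F along -9.62
centre 360.9 259.7 needle 68 contrast 88.0 150.0
t 28.9 pos [504.6 114.4  -3. ] rpy [-89.99  -0.34 -94.3 ] F [ 0.  -4.6  1.1] open 22.3
[[0.95,-0.00,0.00],[-0.0,0.1,0.1]]
```

Call:
apply_moves([
  [[-0.25, 0, 0], [0, 0, 0], 1.5],
  [[-0.25, 0, 0], [0, 0, 0], 1.5],
  [[-0.25, 0, 0], [0, 0, 0], 1.5],
  [[-0.2, 0, 0], [0, 0, 0], 1.5],
  [[-0.1, 0, 0], [0, 0, 0], 1.5],
])

```text
t: 29.52
eef_pos: [504.9, 122.8, -2.9]
tcp_rot: [-1.572, -0.009, -1.646]
ft_force: [-0.9, -7.7, 2.8]
opening: 0.23
```

```bash
python3 line.py
```

```text
along -4.4 lateral(+ = +x world) -0.69
F along -7.74
centre 360.9 259.7 needle 68 contrast 86.0 150.0
t 29.57 pos [504.9 122.9  -2.9] rpy [-90.08  -0.49 -94.33] F [-0.7 -6.8  2.1] open 21.9
[[1.12,0.00,0.01],[0.0,0.0,0.1]]
```

Call:
apply_moves([
  [[-0.15, 0, 0], [0, 0, 0], 1.5],
  [[-0.15, 0, 0], [0, 0, 0], 1.5],
  [[-0.15, 0, 0], [0, 0, 0], 1.5],
  [[-0.1, 0, 0], [0, 0, 0], 1.5],
  [[-0.1, 0, 0], [0, 0, 0], 1.5],
])

```text
t: 30.2
eef_pos: [504.8, 127.2, -2.9]
tcp_rot: [-1.574, -0.011, -1.647]
ft_force: [-0.6, -9.2, 2.1]
opening: 0.227
```

Call:
apply_moves([
  [[-0.1, 0, 0], [0, 0, 0], 1.5],
  [[-0.1, 0, 0], [0, 0, 0], 1.5],
  [[-0.1, 0, 0], [0, 0, 0], 1.5],
  [[-0.1, 0, 0], [0, 0, 0], 1.5],
  [[-0.1, 0, 0], [0, 0, 0], 1.5],
])

```text
t: 30.82
eef_pos: [504.7, 130.1, -2.9]
tcp_rot: [-1.575, -0.014, -1.648]
ft_force: [0.1, -7.8, 1.1]
opening: 0.232
```

```bash
python3 line.py
```

```text
along 2.9 lateral(+ = +x world) -1.47
F along -7.81
centre 360.9 259.7 needle 68 contrast 87.0 150.0
t 30.88 pos [504.7 130.1  -2.9] rpy [-90.27  -0.78 -94.45] F [-0.9 -6.6  1.8] open 21.7
[[1.26,0.01,0.03],[0.1,0.0,0.2]]
```

Call:
apply_moves([
  [[-0.1, 0, 0.02], [0, 0, 0.15], 1.5],
  [[-0.1, 0, 0.02], [0, 0, 0.15], 1.5],
  [[-0.1, 0, 0.02], [0, 0, 0.15], 1.5],
  [[-0.1, 0, 0], [0, 0, 0.1], 1.5],
  [[-0.1, 0, 0], [0, 0, 0.1], 1.5],
])

```text
t: 31.5
eef_pos: [504.7, 131.5, -2.9]
tcp_rot: [-1.578, -0.007, -1.648]
ft_force: [0.9, -13.5, 2.5]
opening: 0.229
```

```bash
python3 line.py
python3 - <<'E'
from h import *
c=read_camera("scene"); save(c,"s10.png"); marks(c,["clamp_nose","stop_foot","clamp"],2)
E
```

```text
along 4.2 lateral(+ = +x world) -1.54
F along -13.36
centre 360.9 259.7 needle 68 contrast 88.0 150.0
t 31.55 pos [504.7 131.5  -2.9] rpy [-90.43  -0.37 -94.43] F [ -0.6 -14.    1.3] open 22.1
[[1.29,-0.00,0.03],[0.1,0.0,0.1]]
clamp_nose 0.8 [515.8 249.8  12.3] [380. 280.]
clamp_nose 0.74 [511.9 214.6 149.2] [371. 223.]
stop_foot 0.7 [ 6.185e+02 -1.825e+02  1.000e-01] [162. 276.]
stop_foot 0.61 [512.8 252.3  10.7] [382. 280.]
clamp 0.66 [510.5 183.4  15.5] [348. 270.]
```

Call:
apply_moves([
  [[-0.1, 0, 0], [0, 0, 0], 1.5],
  [[-0.1, 0, 0], [0, 0, 0], 1.5],
  [[-0.1, 0, 0], [0, 0, 0], 1.5],
  [[-0.1, 0, 0], [0, 0, 0], 1.5],
  [[-0.1, 0, 0], [0, 0, 0], 1.5],
])

```text
t: 32.38
eef_pos: [504.7, 131.3, -2.9]
tcp_rot: [-1.58, -0.012, -1.648]
ft_force: [-0.2, -13.7, 2.1]
opening: 0.225
```

```bash
python3 line.py
```

```text
along 4.0 lateral(+ = +x world) -1.58
F along -13.66
centre 360.9 259.7 needle 70 contrast 89.0 150.0
t 32.42 pos [504.6 131.3  -2.9] rpy [-90.55  -0.71 -94.43] F [ -0.9 -14.6   2.5] open 21.7
[[1.28,0.01,0.03],[0.1,0.0,0.1]]
```

Call:
apply_moves([
  [[-0.12, 0, 0], [0, 0, 0], 1.5],
  [[-0.13, 0, 0], [0, 0, 0], 1.5],
  [[-0.13, 0, 0], [0, 0, 0], 1.5],
  [[-0.13, 0, 0], [0, 0, 0], 1.5],
  [[-0.13, 0, 0], [0, 0, 0], 1.5],
])

```text
t: 33.05
eef_pos: [504.3, 131.4, -2.9]
tcp_rot: [-1.584, -0.019, -1.648]
ft_force: [-0.6, -17.3, 1.8]
opening: 0.226
```

```bash
python3 line.py
```

```text
along 4.2 lateral(+ = +x world) -1.9
F along -17.3
centre 360.9 259.7 needle 68 contrast 87.0 150.0
t 33.1 pos [504.3 131.4  -2.9] rpy [-90.73  -1.12 -94.43] F [  0.6 -17.8   2.6] open 21.7
[[1.29,0.02,0.04],[0.1,0.0,0.2]]
```

Call:
apply_moves([
  [[0, 0, 0.03], [0.1, 0, 0.2], 1.5],
  [[0, 0, 0.02], [0.1, 0, 0.2], 1.5],
  [[0, 0, 0], [0, 0, 0], 4.0],
  [[0, 0, 0], [0, 0, 0], 4.0],
  [[0, 0, 0], [0, 0, 0], 4.0],
])

```text
t: 33.72
eef_pos: [504.8, 132.0, -3.0]
tcp_rot: [-1.58, -0.012, -1.649]
ft_force: [0.4, 0.1, 0.4]
opening: 0.416
```

Call:
apply_moves([
  [[0, 0, 0], [0, 0, 0], 4.0],
  [[0, -1.0, 0], [0, 0, 0], 4.0],
  [[0, -2.0, 0], [0, 0, 0], 4.0],
  [[1, -3.0, 0], [0, 0, 0], 4.0],
  [[3, -3.0, 0], [0, 0, 0], 4.0],
])

```text
t: 34.35
eef_pos: [501.8, 93.6, 90.0]
tcp_rot: [-1.583, -0.012, -1.646]
ft_force: [-0.1, 1.5, 0.4]
opening: 0.423
```

Run:
```python
from h import *
c=read_camera("scene"); print(readout.state()["t"],readout.state()["eef_pos"],readout.state()["ft_force"]); dial(c,118.3); marks(c,["clamp","clamp_nose","stop_foot","master","master_nose"],1)
a=cv2.resize(c["img"][190:310,290:430,::-1],None,fx=4,fy=4,interpolation=cv2.INTER_CUBIC)
b=cv2.resize(c["img"][190:310,160:220,::-1],None,fx=4,fy=4,interpolation=cv2.INTER_CUBIC)
cv2.imwrite("pics/fin.png",np.hstack([b,a]))
```

```text
34.4 [502.9522169   90.95786232  93.31519437] [ 2.63908272 -1.50505416  3.51263891]
centre 360.9 259.7 needle 68 contrast 86.0 147.0
clamp 0.8 [513.1 182.   14. ] [347. 272.]
clamp_nose 0.58 [517.3 249.9  10.9] [380. 281.]
stop_foot 0.55 [512.7 251.8  10.6] [382. 280.]
master 0.59 [ 444.7 -147.2    7. ] [210. 224.]
master_nose 0.58 [453.9 -77.7   2.3] [237. 234.]
```

View pics/fin.png

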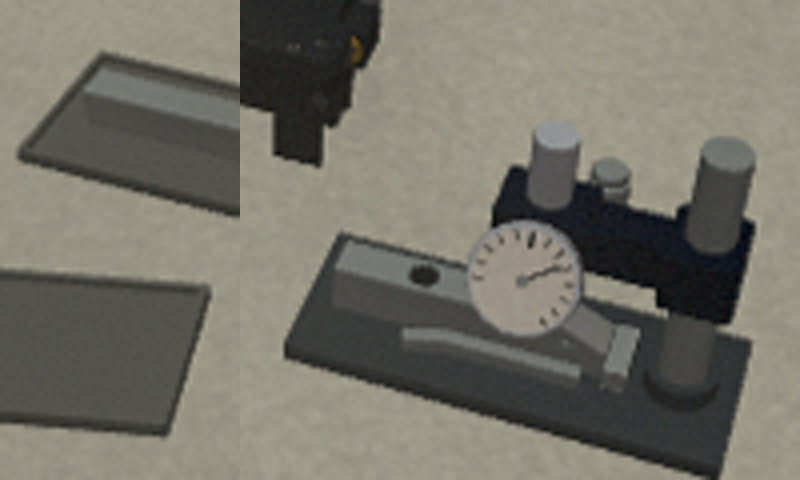

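The clamp bar lies flat with its nose against the stop (crop (600,350)). The needle is about 2.5–3 ticks past zero, and the master lies in the grey tray.

Call:
apply_moves([
  [[0, -1, 0], [0, 0, 0], 4.0],
  [[0, 0, 0], [0, 0, 0], 4.0],
  [[0, 0, 0], [0, 0, 0], 4.0],
  [[0, 0, 0], [0, 0, 0], 4.0],
  [[0, 0, 0], [0, 0, 0], 4.0],
])

```text
t: 35.28
eef_pos: [500.9, 95.2, 96.8]
tcp_rot: [-1.588, -0.013, -1.646]
ft_force: [0.5, 0.9, -0.5]
opening: 0.424
```

Run:
```python
from h import *
dial(read_camera("scene"),118.3); print(env.job_done())
```

```text
centre 360.9 259.7 needle 68 contrast 87.0 147.0
the job is handed in; nothing more can be done
None
```

I finished the job and handed it in at about 35 s of the 72 s allowed. No verdict was reported.

- **Setting:** I lowered the head by its knob until the needle lay on the long zero tick on the master, then let go. The dial still read zero just before I drew the master out.
- **Master bar:** It was drawn out and laid in the empty grey tray. The picture shows it lying flat, and its measured position barely changed afterwards.
- **Clamp bar:** I slid it in slowly under the plunger and pressed it against the stop. The wrist force was about 17.5 N, of which about 7 N was sliding friction, so the push on the stop was about 10 N. That is an estimate, because the stop force cannot be read directly.
- **Last checks:** In the last picture the clamp's nose touches the stop. The needle reads about 2.8 mm past zero (plunger about 7.8 mm), slightly above the expected 2.5 mm. It did not change after release or after the arm backed away.

**What disagreed:**
- **Fingertips:** They end about 20–25 mm above the reported tool position. The first two attempts to grip the master therefore closed in the air above it without disturbing anything. I lowered the gripper further and the grip held.
- **Nose position:** The network's points for the clamp's nose and the stop differ by about 2 mm along the guides. That is within its accuracy of about 4 mm. The picture, and the gripper no longer moving as the force rose, were clearer evidence that the bar is home.

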